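Load the flame-sealing station and shut its guard

TASK

Get the glass-sealing station ready to fire. With the fingertips, gently push the loaded pallet along its rails into the firing box until it is fully home against the stop, then push the open guard over and down until it lies shut flat on the box. Lift nothing, do not touch the glass tube and keep it lying in its V-blocks, and leave the other things on the bench where they are.

Things in the scene. Friction and masses are not known exactly. Their poses are not given: they have to be found in the camera images.
- fixture: Sealing station, bolted down: steel bed 232 x 134 x 10 mm carrying a firing box. Origin: on the bench under the middle of the box's open mouth; +x points into the box (away from the robot, the way the pallet is pushed), +y left, z up; 'station frame' below. Bed x = -100 to 132 mm; a gas block up to 100 mm high stands behind the box, x = 135 to 195. It stands at a new place and turn each time.
- mouth (a point): Middle of the box's mouth on the bed, 10 mm above the bench, x = y = 0 in the station frame. In front of it (x = -100 to 0) two rails 22 mm high, inner faces at y = +-50 mm, guide the pallet. Behind it the grey box, x = 0 to 118 mm: side and rear walls 6 mm thick, tops 70 mm above the bench, inner faces at y = +-50; mouth and top open. Two brass nozzles reach in from the sides.
- stop (a point): Middle of the stop bar's face inside the box, which the pallet's far edge meets when home: x = 105 mm, 14 mm above the bench, in the station frame.
- pallet: Loose aluminium pallet, about 0.4 kg, on the bed between the rails (2 mm play a side; slides with 2 to 4 N). Plate 104 (x) x 96 x 8 mm, an upright end plate at its near end, two black V-blocks. Origin: centre of its underside, 10 mm above the bench; axes as the station's. Fully home its origin is at x = 53 mm in the station frame; at the start it sticks out, 35 to 80 mm short of that.
- pallet_face (a point): Centre of the outer (near, -x) face of the pallet's end plate, the place to push: 41 mm above the bench. The end plate is 94 mm wide, 6 mm thick, and spans 18 to 64 mm above the bench. With the pallet home this point is at x = +1 mm in the station frame, just inside the mouth.
- tube: Glass tube, 16 mm diameter, 85 mm long, 30 g, lying loose along the pallet in its two V-blocks, axis 48 mm above the bench, near end about 3 mm behind the end plate. Origin: on its axis at mid-length; x along the tube. Not to be touched.
- guard (a joint): Guard angle, rad: 0 shut flat on the box, pi/2 upright, up to 2.3 leaning out to the left; starts at 1.9 to 2.2. Stiff hinge: it stays at any angle and must be pushed all the way down on its outer face (left side when open, top when shut), about 5 N at 90 mm from the hinge. A lip along its front edge comes down in front of the pallet's end plate, so it shuts only with the pallet home.
- guard_hinge (a point): Middle of the guard's hinge axis, which runs along the station's x over the left wall: x = 53.5, y = 58, z = 73 mm in the station frame; the guard's mid-plane passes through it. Guard: grey steel frame with amber window, 123 mm along the hinge, 118 mm from hinge to free edge, 4 mm thick, 0.3 kg, front lip 10 mm.
- guard_edge (a point): Middle of the guard's free edge on its outer face, 118 mm from the hinge axis; it moves with the guard. A tab 40 mm wide stands out 15 mm beyond it. When shut: y = -60, z = 75 mm in the station frame.
- dish: Bystander: closed flat glass dish with white powder, 90 mm diameter, 16 mm high, right of the station. Origin: centre of underside.
- jar: Bystander: small jar with a steel cap, 56 mm diameter, 85 mm high, right of the station's rear. Origin: centre of underside.
- brush: Bystander: bench brush 160 mm long lying left of the station. Origin: underside near its middle, x along its length.
- spanner: Bystander: spanner 150 mm long lying to the left in front of the station. Origin: underside near its middle, x along its length.
There are look-alikes about, which are no part of the job. Leave any turquoise look-alike of the pallet alone.

How it is judged:
On the way, in this order (a step that is already met when the one before it is completed fails the run):
1. the pallet is fully home against the stop while the guard still stands open (x of pallet in the frame of fixture above 0.05 m and value of joint guard above 1.2 rad), for 0.2 s.
2. the guard is shut (value of joint guard below 0.05 rad), for 0.2 s.
At the end, for the whole second after the job is handed in: The pallet lies flat on the bed within 3 mm of the stop bar, the guard is shut to within 0.05 rad, the glass tube lies in its V-blocks within 12 mm of where it was along the pallet, and all is at rest (x of pallet in the frame of fixture between 0.05 and 0.056 m and z of pallet in the frame of fixture below 0.013 m and value of joint guard below 0.05 rad and z of tube in the frame of pallet between 0.034 and 0.042 m and x of tube in the frame of pallet between -0.012 and 0.012 m and angle between the x axis of tube and the x axis of pallet, either way round below 0.1 rad and linear speed of pallet below 0.01 m/s and linear speed of tube below 0.02 m/s); the robot touches nothing.
It fails at once if the pallet is lifted off the bed (more than 8 mm) or tipped (z of pallet in the frame of fixture above 0.018 m or angle between pallet's own z axis and vertical above 0.12 rad).
It fails at once if the fingers touch the glass tube (contact force between the fingers and tube above 0.3 N).
It fails at once if the glass tube jumps out of its V-blocks or slides more than 15 mm along them (z of tube in the frame of pallet above 0.05 m or z of tube in the frame of pallet below 0.03 m or x of tube in the frame of pallet above 0.015 m).
It fails at once if a bystander is moved more than 20 mm (distance of any of dish, jar, brush, spanner from where it was at the start of the episode above 0.02 m).
It also fails if it takes over 51 s, if anything falls off the work surface, if the arm or the gripper's body presses on something with over 40 N, if the wrist force passes 120 N, or if a joint passes its speed limit or range.

ROBOT

A 6-joint arm with a two-finger parallel gripper is mounted at the origin on the work surface. World frame = base frame: x ahead of the robot, y to its left, z up, the work surface at z = 0. Lengths are in m, angles in rad, forces in N, time in s.
With the tool pointing down it reaches from about 0.4 to 0.825 m from the base axis. Payload 7 kg.
Tool frame: the origin (TCP) lies at the very end of the fingers, on their centre line; the grasp point (between the pads) lies 19 mm behind it (grip_depth is the distance from the TCP to the grasp point, in m); y points along the fingers, x is the direction in which the jaws open and shut, and the axes are right-handed (so a half turn about y gives the same grasp; the last joint's range is limited). The gripper opens to 88 mm and grips with 3 to 60 N. Pads are 19 mm wide; open, the fingers measure 130 mm over their backs; the gripper's body (78 mm by 193 mm) begins 47 mm behind the grasp point.
Start: joints at [0.288, 0.359, 0.012, 0, -1.224, -0.288], TCP at [0.675, -0, 0.227] pointing down, gripper open.
Joint ranges: [-3.07, 3.07], [-1.43, 2.12], [-1.02, 1.25], [-3.03, 1.67], [-3.05, -0], [-3.03, 3.03]. Speed limits (rad/s): [2.39, 2.39, 3.01, 3.14, 3.14, 3.14].

INTERFACE

Orientations are given as a 3x3 rotation matrix whose columns are the frame's x, y, z axes.
In Python, from plant import * gives the robot as it stands. The module is installed in compiled form; this text tells all that it offers.
- The arm moves only by the tool drive_tool, never from a script. Its arguments are lists of equal length, an entry for each row: "slide": the shift along the world's x, y, z in cm, a list of three; "spin": the turn about the world's z in rad; "gripper": the closure, from 0 (fully open) to 1 (shut). In form: {"slide": [[dx, dy, dz], ...], "spin": [spin, ...], "gripper": [gripper, ...]}. A call has exactly 8 rows; each row shifts and turns the commanded pose from where the row before left it; what a row does not reach is not made up. A row lasts 1/10 s, in which the tool goes at most 50 mm and 8.59 degrees, less where a joint would pass 70% of its speed; a pose out of reach is approached as far as the arm can. A call is refused whole if a number of a shift passes 5 or a number of a turn 0.15, either way. A call with a gripper value outside its range is refused whole. The fingers move at their own pace and stop on an object; "newtons" is the grip in N (left out, the last holds). Time passes only in rows, so rows that do not move let the fingers close, or fill a call up. It gives the time, the measured TCP pose, the force and the opening at its end, in the units of the state.
- sense(): the state, without advancing time (a new reading comes with each control period).
- camera(name): name is "scene" or "side" or "wrist"; returns a dict with "img" (480x640x3 uint8, red, green, blue), "fx", "fy", "cx", "cy" (pixels), "k1" (the pictures are not rectified: a ray, as slopes to the right and down, at radius r is drawn at 1 + k1 r^2 times it, then the intrinsics apply), "R" (3x3) and "t" (3): a world point X has camera coordinates R X + t. Camera axes: x right, y down, z forward; pixel columns grow to the right and rows downward; lengths in m; the calibration is good to about 2 mm. A picture is of the moment at which its call begins. There is no depth.
- sign_off(): hands the job in, once; it reports no verdict.
The state is a dict: "t": time; "qpos": joint angles; "qvel": joint speeds; "effort": joint torques, N m; "eef_pos": TCP position; "eef_rot": TCP orientation; "wrist_force": force on the tool from outside, world axes, zero at the start; "torque": the same for the moment, N m; "grip_width": finger opening in m.
Only numpy, scipy, OpenCV 4.12 (cv2) and the standard library are available. Lean on these libraries where they do the work, as an engineer would, in place of code of your own. Each camera call takes 0.05 s, during which the arm holds its last target. There are 200 camera calls.

## Working session

There is one attempt and no reset: what is moved stays moved. The work goes in short steps, Python scripts to look and compute and a tool call to move; the robot and the scene stay as the last step left them, time stands still between calls to the robot, and variables do not carry over. Pictures are saved under pics/ and viewed, about 8 in all and at most 12, crops included, and the job is handed in when it is done.

Besides the shell and the picture viewer there is one more tool, called as a command line: name --pt "numbers of a row" for each row, then --argument value for the rest. drive_tool: Moves the arm, as the interface text tells. Its arguments: {"type":"object","properties":{"slide":{"type":"array"},"spin":{"type":"array"},"gripper":{"type":"array"},"newtons":{"type":"number"}},"required":["slide","spin","gripper"]}

```bash
mkdir -p pics; cat > h.py <<'E'
from plant import *
import numpy as np, cv2
def K(c): return np.array([[c['fx'],0,c['cx']],[0,c['fy'],c['cy']],[0,0,1.]])
def ray(c,p):
    D=np.array([c['k1'],0,0,0,0.])
    q=cv2.undistortPoints(np.array([[p]],float),K(c),D)[0,0]
    R=np.array(c['R']);return -R.T@np.array(c['t']),R.T@np.array([q[0],q[1],1])
def onz(c,p,z):
    o,d=ray(c,p);return o+d*(z-o[2])/d[2]
def proj(c,X):
    D=np.array([c['k1'],0,0,0,0.])
    return cv2.projectPoints(np.atleast_2d(np.array(X,float)),cv2.Rodrigues(np.array(c['R']))[0],np.array(c['t'],float),K(c),D)[0][:,0]
def two(c1,p1,c2,p2):
    o1,d1=ray(c1,p1);o2,d2=ray(c2,p2)
    s=np.linalg.lstsq(np.array([d1,-d2]).T,o2-o1,rcond=None)[0]
    a,b=o1+s[0]*d1,o2+s[1]*d2
    return (a+b)/2,np.linalg.norm(a-b)
def save(c,n): cv2.imwrite(n,c['img'][:,:,::-1])
E
python3 - <<'E'
from h import *
import pickle
cs={n:camera(n) for n in("scene","side","wrist")}
pickle.dump(cs,open('c0.pkl','wb'))
for n,c in cs.items(): save(c,f'pics/{n}0.png');print(n,-np.array(c['R']).T@c['t'],c['fx'],c['k1'])
s=sense();print(s['t'],s['eef_pos'],s['eef_rot'],s['grip_width'])
E
```

```text
scene [ 1.22959778 -0.53487052  0.63187938] 615.2939033367346 0.062306962555202884
side [ 0.48586265 -0.51170285  0.5848394 ] 437.9511707041639 -0.07717718051771834
wrist [ 0.67460938 -0.06622135  0.38392366] 350.7417542652127 -0.01163967283304624
0.15 [ 6.74645459e-01 -4.48456314e-05  2.25861488e-01] [[-9.99999227e-01 -1.24117322e-03 -7.27474288e-05]
 [ 7.29506860e-05 -1.63717710e-04 -9.99999984e-01]
 [ 1.24116129e-03 -9.99999216e-01  1.63808128e-04]] 0.08723861386049989
```

View pics/scene0.png

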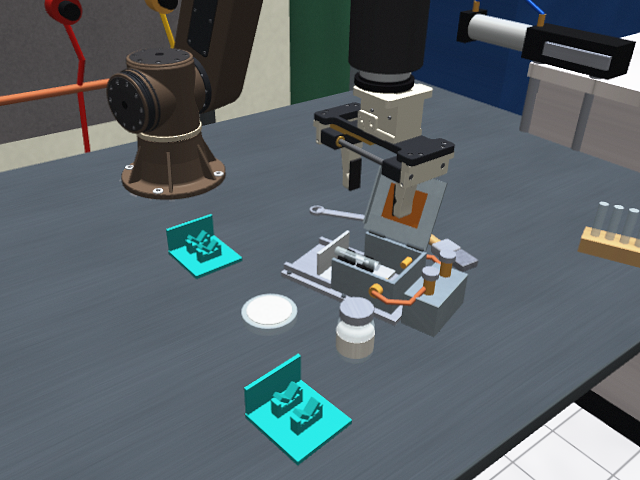

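View pics/side0.png

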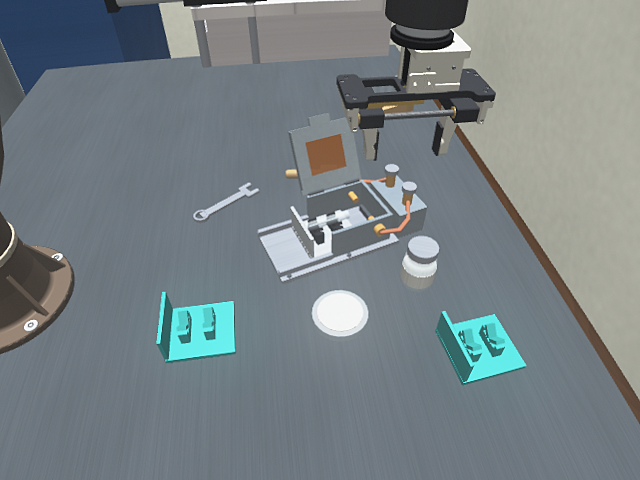

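View pics/wrist0.png

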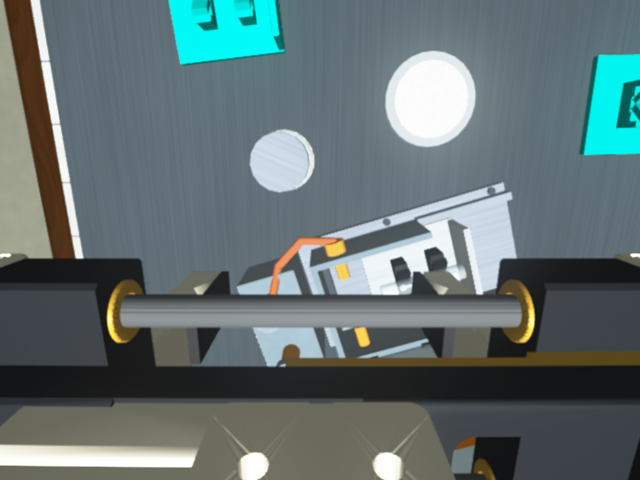

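The station lies under the gripper, with the mouth towards the robot. In the side view the bed's near corners are at about (260,233) and (283,278). In the scene view the guard stands open with the end plate at about (330,255). Next I'll zoom in to pick points.

```bash
python3 - <<'E'
from h import *
import pickle
cs=pickle.load(open('c0.pkl','rb'))
a=cs['side']['img'][105:290,245:445];b=cs['scene']['img'][160:345,270:480]
f=lambda i:cv2.resize(i,None,fx=3,fy=3,interpolation=cv2.INTER_CUBIC)
cv2.imwrite('pics/sz.png',f(a)[:,:,::-1]);cv2.imwrite('pics/cz.png',f(b)[:,:,::-1])
E
```

```text
(no output)
```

View pics/sz.png

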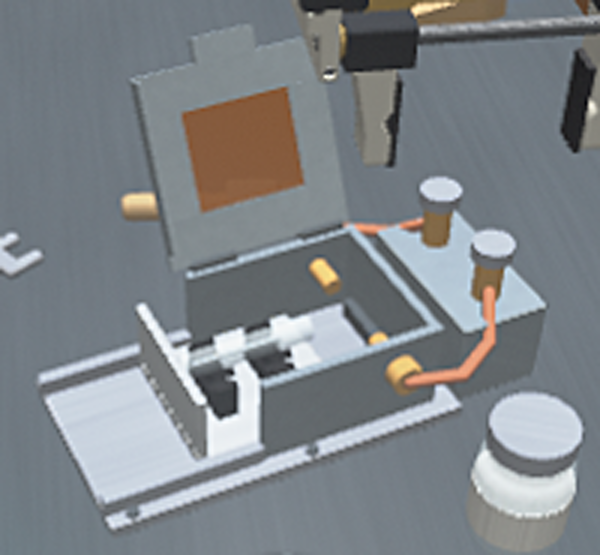

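View pics/cz.png

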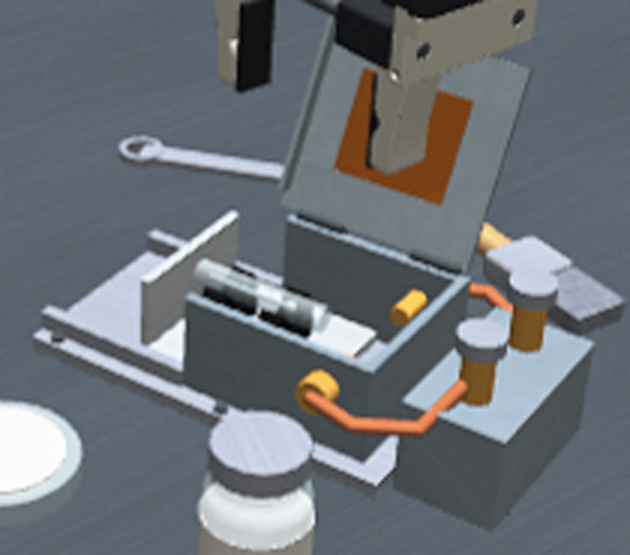

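The crops show the box-top corners, the bed flange corners, the end plate's top edge and the guard's free edge clearly in both views. I'll triangulate those points.

```bash
cat > loc.py <<'E'
from h import *
import pickle
cs=pickle.load(open('c0.pkl','rb'));S,C=cs['side'],cs['scene']
s=lambda x,y:(245+x/3-.33,105+y/3-.33)
c=lambda x,y:(270+x/3-.33,160+y/3-.33)
P={ # name: side px, scene px, station coords
'boxFL':((187,272),(290,215),(0,56,70)),'boxFR':((262,385),(188,296),(0,-56,70)),
'boxRR':((441,328),(375,370),(118,-56,70)),'boxRL':((355,228),(468,278),(118,56,70)),
'bedNR':((110,525),(37,340),(-100,-67,10)),'bedFR':((460,403),(378,486),(132,-67,10)),
'epL':((138,306),(238,213),None),'epR':((205,408),(143,283),None),
'gHingeFront':((175,268),(283,203),None),'gFreeRear':((312,40),(530,68),None),
'gHingeRear':((346,225),(466,272),None)}
W={};A=[];B=[]
for n,(a,b,st) in P.items():
    X,e=two(S,s(*a),C,c(*b));W[n]=X;print(n,(X*1e3).round(1),'gap',round(e*1e3,1))
    if st: A.append(st);B.append(X*1e3)
A=np.array(A,float);B=np.array(B)
a=A[:,:2]-A[:,:2].mean(0);b=B[:,:2]-B[:,:2].mean(0)
th=np.arctan2((a[:,0]*b[:,1]-a[:,1]*b[:,0]).sum(),(a*b).sum())
R=np.array([[np.cos(th),-np.sin(th)],[np.sin(th),np.cos(th)]])
o=B[:,:2].mean(0)-R@A[:,:2].mean(0)
print('yaw',th,'origin',o);print((B[:,:2]-(A[:,:2]@R.T+o)).round(1))
for n in W:print(n,'st',(R.T@(W[n][:2]*1e3-o)).round(1),(W[n][2]*1e3).round(1))
E
python3 loc.py
```

```text
boxFL [540.3 112.4  72. ] gap 1.4
boxFR [571.2  10.1  70.3] gap 0.5
boxRR [683.4  45.   69.3] gap 0.8
boxRL [652.  145.8  71. ] gap 2.3
bedNR [478.8 -27.8   6.1] gap 3.3
bedFR [700.7  38.5   8.4] gap 2.6
epL [508.3  98.8  61.6] gap 1.0
epR [538.    3.9  63.5] gap 0.4
gHingeFront [533.  112.7  76.3] gap 0.6
gFreeRear [630.1 201.3 176.7] gap 2.9
gHingeRear [646.9 149.5  71. ] gap 2.2
yaw 0.29142920911673786 origin [555.21094089  62.56280464]
[[ 1.2 -3.8]
 [-0.1  1.1]
 [-1.   2.2]
 [-0.1 -4.3]
 [ 0.2  2.6]
 [-0.2  2.2]]
boxFL st [ 0. 52.] 72.0
boxFR st [  0.2 -54.9] 70.3
boxRR st [117.7 -53.6] 69.3
boxRL st [116.7  51.9] 71.0
bedNR st [-99.1 -64.6] 6.1
bedFR st [132.5 -64.9] 8.4
epL st [-34.5  48.2] 61.6
epR st [-33.3 -51.3] 63.5
gHingeFront st [-6.8 54.4] 76.3
gFreeRear st [111.6 111.4] 176.7
gHingeRear st [112.8  57. ] 71.0
```

Fit: yaw 0.291, mouth at (555,62) mm. Box-top heights come out at 69–72 mm (70 given) and the end plate is at station x≈-34, so it needs about a 35 mm push. I'll push with the closed fingers, jaw axis along station x, which keeps the gripper body clear of the guard.

drive_tool --pt "-4 0.8 0" --pt "-4 0.8 0" --pt "-4 0.8 0" --pt "-4 0.8 0" --pt "-3.7 0.7 0" --pt "0 0 -3" --pt "0 0 -3" --pt "0 0 -3" --spin '[0.1,0.1,0.09,0,0,0,0,0]' --gripper '[1,1,1,1,1,1,1,1]' --newtons 10

```text
t: 0.95
eef_pos: [0.4778, 0.0392, 0.1362]
eef_rot: [[-0.958, 0.002, 0.286], [-0.286, 0.001, -0.958], [-0.002, -1.0, -0.0]]
wrist_force: [0.2, -0.2, 0.7]
grip_width: 0.0293
```

Arrived as commanded. Next I'll lower to z≈32 mm.

drive_tool --pt "0 0 -2.5" --pt "0 0 -2.5" --pt "0 0 -2.5" --pt "0 0 -2" --pt "0 0 -1" --pt "0 0 0" --pt "0 0 0" --pt "0 0 0" --spin '[0,0,0,0,0,0,0,0]' --gripper '[1,1,1,1,1,1,1,1]'

```text
t: 1.75
eef_pos: [0.4787, 0.0393, 0.0326]
eef_rot: [[-0.958, 0.002, 0.286], [-0.286, 0.001, -0.958], [-0.002, -1.0, -0.0]]
wrist_force: [0.1, 0.2, -0.5]
grip_width: 0.0006
```

```bash
python3 - <<'E'
from h import *
a=camera('side');b=camera('scene')
f=lambda i:cv2.resize(i,None,fx=2,fy=2,interpolation=cv2.INTER_CUBIC)
cv2.imwrite('pics/m1.png',np.hstack([f(a['img'][110:310,230:430]),f(b['img'][160:360,270:470])])[:,:,::-1])
print(sense()['eef_pos'],sense()['wrist_force'],sense()['grip_width'])
E
```

```text
[0.478599   0.03929793 0.03250267] [ 0.17458666  0.31019238 -0.10112482] 0.0004527690636145762
```

View pics/m1.png

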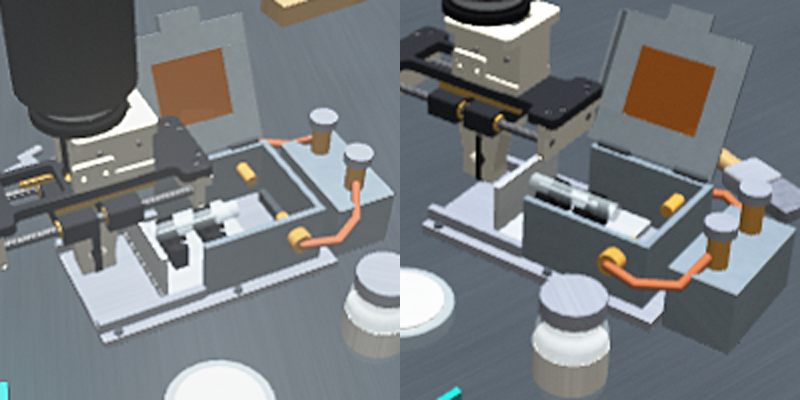

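The fingers are between the rails in front of the end plate, about 20 mm off it and clear of tube and guard. I'll advance slowly along station x.

drive_tool --pt "0.48 0.144 0" --pt "0.48 0.144 0" --pt "0.29 0.086 0" --pt "0.19 0.057 0" --pt "0.19 0.057 0" --pt "0.19 0.057 0" --pt "0.19 0.057 0" --pt "0.19 0.057 0" --spin '[0,0,0,0,0,0,0,0]' --gripper '[1,1,1,1,1,1,1,1]'

```text
t: 2.65
eef_pos: [0.5001, 0.0456, 0.0315]
eef_rot: [[-0.958, -0.0, 0.286], [-0.286, -0.0, -0.958], [0.0, -1.0, 0.0]]
wrist_force: [-0.4, 0.1, 0.2]
grip_width: 0.0004
```

drive_tool --pt "0.19 0.057 0" --pt "0.19 0.057 0" --pt "0.19 0.057 0" --pt "0.19 0.057 0" --pt "0.19 0.057 0" --pt "0.19 0.057 0" --pt "0.19 0.057 0" --pt "0.19 0.057 0" --spin '[0,0,0,0,0,0,0,0]' --gripper '[1,1,1,1,1,1,1,1]'

```text
t: 3.45
eef_pos: [0.5137, 0.0493, 0.0314]
eef_rot: [[-0.958, -0.003, 0.285], [-0.285, -0.001, -0.958], [0.003, -1.0, 0.0]]
wrist_force: [-5.2, -0.6, 5.8]
grip_width: 0.0005
```

Contact at about 5 N. I'll carry on in small steps.

drive_tool --pt "0.19 0.057 0" --pt "0.19 0.057 0" --pt "0.19 0.057 0" --pt "0.19 0.057 0" --pt "0.19 0.057 0" --pt "0.19 0.057 0" --pt "0.19 0.057 0" --pt "0.19 0.057 0" --spin '[0,0,0,0,0,0,0,0]' --gripper '[1,1,1,1,1,1,1,1]'

```text
t: 4.25
eef_pos: [0.5289, 0.0539, 0.0314]
eef_rot: [[-0.958, -0.003, 0.286], [-0.286, -0.001, -0.958], [0.003, -1.0, 0.0]]
wrist_force: [-5.3, -1.5, 3.6]
grip_width: 0.0006
```

```bash
python3 - <<'E'
from h import *
a=camera('side');b=camera('scene')
f=lambda i:cv2.resize(i,None,fx=3,fy=3,interpolation=cv2.INTER_CUBIC)
cv2.imwrite('pics/m2.png',np.hstack([f(a['img'][180:300,250:380]),f(b['img'][200:320,290:420])])[:,:,::-1])
s=sense();print(s['eef_pos'],s['wrist_force'],s['torque'])
E
```

```text
[0.52933119 0.05409133 0.03140645] [-4.24741488 -1.66070229  4.83970806] [-0.58223958  1.56590506  0.00460133]
```

View pics/m2.png

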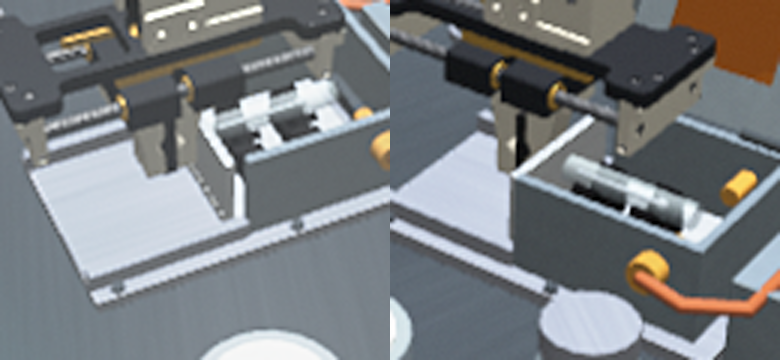

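The pallet is sliding flat, with its end plate a few mm from the mouth and the tube in place. I'll continue until the stop shows up in the force.

drive_tool --pt "0.1 0.03 0" --pt "0.1 0.03 0" --pt "0.1 0.03 0" --pt "0.1 0.03 0" --pt "0.1 0.03 0" --pt "0.1 0.03 0" --pt "0 0 0" --pt "0 0 0" --spin '[0,0,0,0,0,0,0,0]' --gripper '[1,1,1,1,1,1,1,1]'

```text
t: 5.15
eef_pos: [0.5357, 0.0561, 0.0314]
eef_rot: [[-0.958, -0.001, 0.286], [-0.286, -0.0, -0.958], [0.001, -1.0, 0.0]]
wrist_force: [-4.7, -1.2, 3.8]
grip_width: 0.0007
```

drive_tool --pt "0.1 0.03 0" --pt "0.1 0.03 0" --pt "0.1 0.03 0" --pt "0 0 0" --pt "0 0 0" --pt "0 0 0" --pt "0 0 0" --pt "0 0 0" --spin '[0,0,0,0,0,0,0,0]' --gripper '[1,1,1,1,1,1,1,1]'

```text
t: 5.95
eef_pos: [0.5386, 0.0571, 0.0314]
eef_rot: [[-0.958, -0.001, 0.286], [-0.286, -0.0, -0.958], [0.001, -1.0, 0.0]]
wrist_force: [-6.6, -1.1, 4.5]
grip_width: 0.0008
```

drive_tool --pt "0.1 0.03 0" --pt "0.1 0.03 0" --pt "0.1 0.03 0" --pt "0 0 0" --pt "0 0 0" --pt "0 0 0" --pt "0 0 0" --pt "0 0 0" --spin '[0,0,0,0,0,0,0,0]' --gripper '[1,1,1,1,1,1,1,1]'

```text
t: 6.75
eef_pos: [0.5389, 0.057, 0.0313]
eef_rot: [[-0.958, -0.006, 0.285], [-0.285, -0.002, -0.958], [0.006, -1.0, 0.0]]
wrist_force: [-16.2, -2.0, 15.3]
grip_width: 0.0006
```

The advance stalled with 16 N, and TCP station x is -17.4, so the pallet is against the stop. I'll back off and lift, then check before going round to the guard.

drive_tool --pt "-0.3 -0.09 0" --pt "-0.6 -0.18 0" --pt "-1 -0.3 0" --pt "-1 -0.3 0" --pt "0 0 3" --pt "0 0 4" --pt "0 0 4" --pt "0 0 4" --spin '[0,0,0,0,0,0,0,0]' --gripper '[1,1,1,1,1,1,1,1]'

```text
t: 7.55
eef_pos: [0.5127, 0.0494, 0.1832]
eef_rot: [[-0.958, 0.001, 0.286], [-0.286, 0.0, -0.958], [-0.001, -1.0, -0.0]]
wrist_force: [1.9, -0.4, -0.1]
grip_width: 0.0005
```

drive_tool --pt "0 0 3" --pt "0 0 2.5" --pt "0 0 0" --pt "0 0 0" --pt "0 0 0" --pt "0 0 0" --pt "0 0 0" --pt "0 0 0" --spin '[0,0,0,0,0,0,0,0]' --gripper '[1,1,1,1,1,1,1,1]'

```text
t: 8.35
eef_pos: [0.5132, 0.0495, 0.236]
eef_rot: [[-0.958, -0.001, 0.286], [-0.286, -0.0, -0.958], [0.001, -1.0, 0.0]]
wrist_force: [-0.6, 0.2, 0.1]
grip_width: 0.0004
```

```bash
python3 - <<'E'
from h import *
import pickle
a=camera('side');b=camera('scene');pickle.dump({'side':a,'scene':b},open('c1.pkl','wb'))
f=lambda i:cv2.resize(i,None,fx=3,fy=3,interpolation=cv2.INTER_CUBIC)
cv2.imwrite('pics/m3.png',np.hstack([f(a['img'][130:300,250:380]),f(b['img'][170:340,300:430])])[:,:,::-1])
s=sense();print(s['eef_pos'],s['wrist_force'])
E
```

```text
[0.51333284 0.04956367 0.23624871] [ 0.46215059 -0.38662169  1.3972851 ]
```

View pics/m3.png

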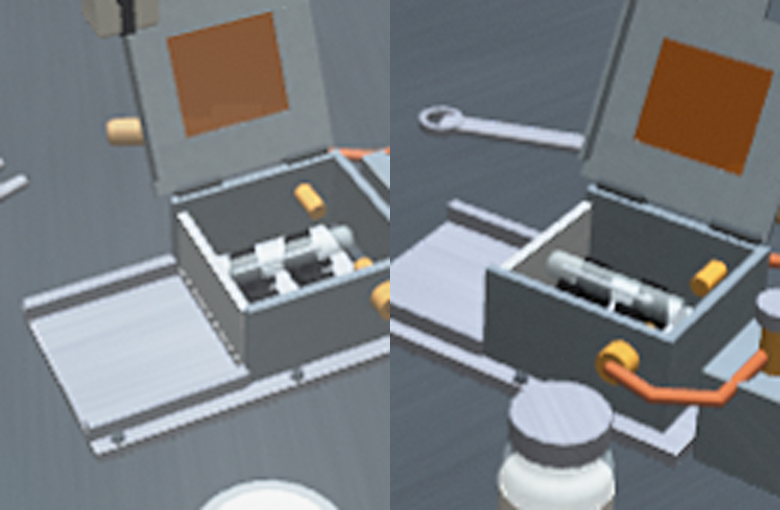

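The end plate is now flush in the mouth, the tube lies in its V-blocks and the guard is still open (measured about 2.04 rad). Next: over the guard to its left side, station (35,155), then down to z≈165.

drive_tool --pt "0.6 3.4 0" --pt "0.6 3.4 0" --pt "0.6 3.4 0" --pt "0.6 3.4 0" --pt "0.7 3.6 0" --pt "0 0 0" --pt "0 0 -3.5" --pt "0 0 -3.5" --spin '[0,0,0,0,0,0,0,0]' --gripper '[1,1,1,1,1,1,1,1]'

```text
t: 9.25
eef_pos: [0.5448, 0.2223, 0.1664]
eef_rot: [[-0.958, 0.002, 0.287], [-0.287, 0.002, -0.958], [-0.002, -1.0, -0.001]]
wrist_force: [-0.1, 1.2, -0.8]
grip_width: 0.0004
```

drive_tool --pt "0.23 -0.77 0" --pt "0.23 -0.77 0" --pt "0.23 -0.77 0" --pt "0.23 -0.77 0" --pt "0.23 -0.77 0" --pt "0.23 -0.77 0" --pt "0.23 -0.77 0" --pt "0.23 -0.77 0" --spin '[0,0,0,0,0,0,0,0]' --gripper '[1,1,1,1,1,1,1,1]'

```text
t: 10.05
eef_pos: [0.563, 0.1593, 0.1668]
eef_rot: [[-0.958, 0.0, 0.286], [-0.286, 0.0, -0.958], [-0.0, -1.0, -0.0]]
wrist_force: [-0.5, 2.5, 2.3]
grip_width: 0.0002
```

drive_tool --pt "0.23 -0.77 0" --pt "0.23 -0.77 0" --pt "0.23 -0.77 0" --pt "0 0 0" --pt "0 0 0" --pt "0 0 0" --pt "0 0 0" --pt "0 0 0" --spin '[0,0,0,0,0,0,0,0]' --gripper '[1,1,1,1,1,1,1,1]'

```text
t: 10.85
eef_pos: [0.5696, 0.137, 0.1665]
eef_rot: [[-0.958, -0.0, 0.286], [-0.286, -0.0, -0.958], [0.0, -1.0, 0.0]]
wrist_force: [-0.2, 0.0, -0.4]
grip_width: 0.0003
```

```bash
python3 - <<'E'
from h import *
a=camera('side');b=camera('scene')
f=lambda i:cv2.resize(i,None,fx=2,fy=2,interpolation=cv2.INTER_CUBIC)
cv2.imwrite('pics/m4.png',np.hstack([f(a['img'][70:290,250:440]),f(b['img'][120:340,300:490])])[:,:,::-1])
s=sense();print(s['eef_pos'],s['wrist_force'])
E
```

```text
[0.56960039 0.13702307 0.16653973] [ 0.17348961 -0.32212839  0.10381733]
```

View pics/m4.png

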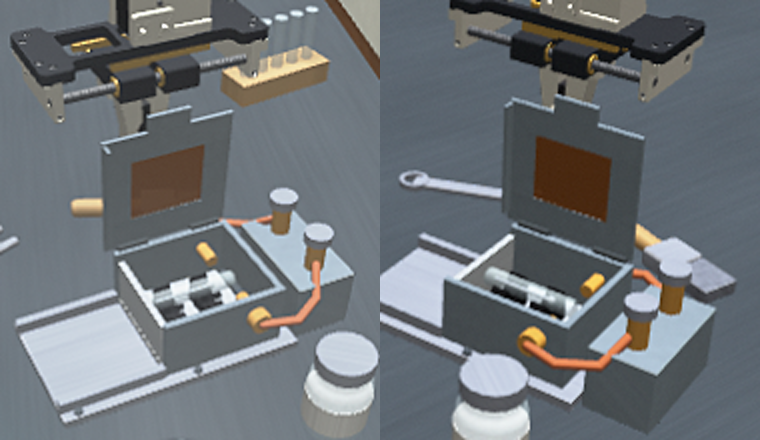

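The guard is now about upright, with the finger at r≈93 mm on its outer face. I'll follow the arc over.

drive_tool --pt "0.2 -0.66 -0.06" --pt "0.2 -0.66 -0.06" --pt "0.26 -0.86 -0.23" --pt "0.26 -0.86 -0.23" --pt "0.24 -0.8 -0.4" --pt "0.24 -0.8 -0.4" --pt "0.21 -0.71 -0.56" --pt "0.21 -0.71 -0.56" --spin '[0,0,0,0,0,0,0,0]' --gripper '[1,1,1,1,1,1,1,1]'

```text
t: 11.75
eef_pos: [0.5883, 0.0755, 0.1412]
eef_rot: [[-0.958, 0.001, 0.286], [-0.286, -0.0, -0.958], [-0.0, -1.0, 0.0]]
wrist_force: [0.6, 1.8, 0.9]
grip_width: 0.0002
```

drive_tool --pt "0.18 -0.59 -0.7" --pt "0.18 -0.59 -0.7" --pt "0.13 -0.44 -0.8" --pt "0.13 -0.44 -0.8" --pt "0.08 -0.28 -0.8" --pt "0.08 -0.28 -0.8" --pt "0.03 -0.1 -0.7" --pt "0.03 -0.1 -0.6" --spin '[0,0,0,0,0,0,0,0]' --gripper '[1,1,1,1,1,1,1,1]'

```text
t: 12.55
eef_pos: [0.596, 0.0479, 0.0817]
eef_rot: [[-0.958, -0.001, 0.286], [-0.286, -0.0, -0.958], [0.001, -1.0, 0.0]]
wrist_force: [-0.7, 0.4, 0.2]
grip_width: 0.0005
```

drive_tool --pt "0 0 -0.2" --pt "0 0 -0.2" --pt "0 0 -0.2" --pt "0 0 -0.1" --pt "0 0 -0.1" --pt "0 0 0" --pt "0 0 0" --pt "0 0 0" --spin '[0,0,0,0,0,0,0,0]' --gripper '[1,1,1,1,1,1,1,1]'

```text
t: 13.35
eef_pos: [0.5962, 0.0482, 0.0753]
eef_rot: [[-0.958, 0.0, 0.286], [-0.286, 0.0, -0.958], [-0.0, -1.0, 0.0]]
wrist_force: [-3.6, -0.0, 6.1]
grip_width: 0.0005
```

drive_tool --pt "0 0 -0.1" --pt "0 0 -0.1" --pt "0 0 -0.1" --pt "0 0 0" --pt "0 0 0" --pt "0 0 0" --pt "0 0 0" --pt "0 0 0" --spin '[0,0,0,0,0,0,0,0]' --gripper '[1,1,1,1,1,1,1,1]'

```text
t: 14.15
eef_pos: [0.5963, 0.0481, 0.075]
eef_rot: [[-0.958, 0.002, 0.287], [-0.287, -0.0, -0.958], [-0.002, -1.0, 0.001]]
wrist_force: [-12.7, 0.7, 28.2]
grip_width: 0.0003
```

Firm at z=75.0 mm with 28 N, which is the shut height. I'll lift clear and check.

drive_tool --pt "0 0 0.6" --pt "0 0 3" --pt "0 0 5" --pt "0 0 5" --pt "0 0 4" --pt "0 0 0" --pt "0 0 0" --pt "0 0 0" --spin '[0,0,0,0,0,0,0,0]' --gripper '[1,1,1,1,1,1,1,1]'

```text
t: 14.95
eef_pos: [0.5956, 0.0481, 0.2466]
eef_rot: [[-0.958, -0.001, 0.286], [-0.286, -0.0, -0.958], [0.001, -1.0, -0.0]]
wrist_force: [-0.9, 0.8, -0.5]
grip_width: 0.0007
```

```bash
python3 - <<'E'
from h import *
import pickle
a=camera('side');b=camera('scene');pickle.dump({'side':a,'scene':b},open('c2.pkl','wb'))
f=lambda i:cv2.resize(i,None,fx=2,fy=2,interpolation=cv2.INTER_CUBIC)
cv2.imwrite('pics/m5.png',np.hstack([f(a['img'][120:320,250:445]),f(b['img'][190:390,280:475])])[:,:,::-1])
s=sense();print(s['t'],s['eef_pos'],s['wrist_force'])
E
```

```text
15.05 [0.59564861 0.0479532  0.24612958] [-0.91105732  0.97041779 -1.0329106 ]
```

View pics/m5.png

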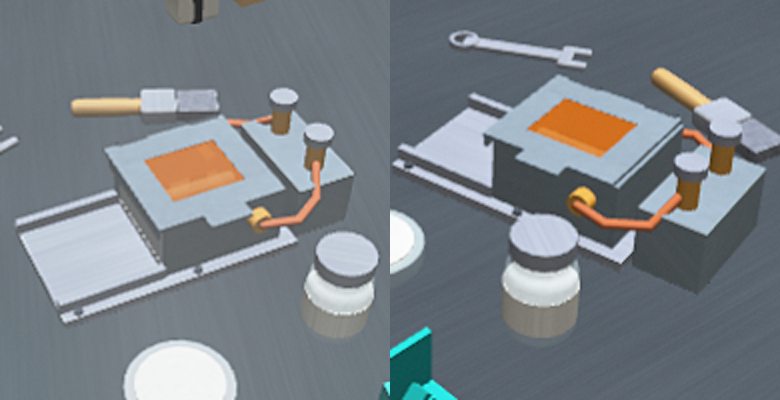

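The guard lies flat over the box with its tab beyond the right wall, and the bystanders look undisturbed. I'll do one height check at the guard's front-right corner (side (331,241), scene (328,258)), then hand in.

```bash
python3 - <<'E'
from h import *
import pickle
c=pickle.load(open('c2.pkl','rb'))
X,e=two(c['side'],(331,241.5),c['scene'],(328.5,258));print(X,e)
if X[2]<.082: print(sign_off())
E
```

```text
[0.56757068 0.00094277 0.06726304] 0.010346022201449253
the job is handed in; nothing more can be done
None
```

The pallet is pushed home, the guard is shut, and the job is handed in at about 15 s on the robot's clock; sign-off reports no verdict.

- **Pallet:** I pushed it along the rails with the closed fingertips at about 5 N. The advance then stalled at 16 N, at the position where the fingers should meet the stop. The picture then showed the end plate flush in the mouth and the tube in its V-blocks, with the guard still open at about 2.0 rad.
- **Guard:** I swung it over its hinge and pressed it down. It stopped firm at 75.0 mm with 28 N, which is exactly the shut height. After I lifted clear, both views showed it lying flat, and the dish, jar, brush and spanner looked undisturbed. The gripper was about 170 mm above the box.
- **Weak check:** The final camera check of the guard's corner height was poor. It gave 67 mm with the two views disagreeing by 10 mm, because my hand-picked corner pixels did not match well. I relied on the contact height and the pictures instead. I could not re-check the pallet or tube after the guard was shut, because it covers them.

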